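# Ready the vegetable slicer

### The arm

A 7-joint arm with a two-finger parallel gripper is mounted at the origin on the work surface; the furniture and walls round the work are solid. World frame = base frame: x ahead of the robot, y to its left, z up, the work surface at z = 0. Lengths are in m, angles in rad, forces in N, time in s.
With the tool pointing down it reaches from about 0.425 to 1.025 m from the base axis. Payload 9.4 kg.
Tool frame: the origin (TCP) lies at the very end of the fingers, on their centre line; the grasp point (between the pads) lies 19 mm behind it; z points along the fingers, y is the line along which they close (so a half turn about z gives the same grasp; the last joint's range is limited). The gripper opens to 93 mm and grips with 3 to 60 N. Pads are 15 mm wide; open, the fingers measure 128 mm over their backs; the gripper's body (75 mm by 188 mm) begins 65 mm behind the grasp point.
Start: joints at [-1.338, 0.599, -0.003, 1.599, 0.002, 0.943, -0.08], TCP at [0.221, 0.69, 0.191] pointing down, gripper open.
Joint ranges: [-2.57, 2.57], [-0.35, 1.97], [-1.29, 1.29], [0.11, 2.56], [-1.05, 4.19], [0.11, 1.86], [-2.63, 2.63]. Speed limits (rad/s): [2.22, 2.22, 3.01, 3.01, 3.14, 3.14, 3.14].

### API

Orientations are given as a rotation vector (axis times angle).
In Python, from cell import status, read_camera, camera_model, ticket gives the robot as it stands. The module is installed in compiled form; this text tells all that it offers.
- The arm moves only by the tool servo_tool, never from a script. Its argument "rows" is a list of rows, each a list of 3 entries, a list of its own where there are three numbers: the opening in per cent of the stroke, from 0 (shut) to 100 (fully open), then the shift along the tool's x, y, z in m, then the turn, a rotation vector about the tool's x, y, z in degrees. A call has 1 to 8 rows; each row shifts and turns the commanded pose from where the row before left it, along the tool's axes as they then stand; what a row does not reach is not made up. A row lasts 1/10 s, in which the tool goes at most 50 mm and 8.59 degrees, less where a joint would pass 70% of its speed; a pose out of reach is approached as far as the arm can. A call is refused whole if a number of a shift passes 0.05 or a number of a turn 8.59, either way. A call with a gripper value outside its range is refused whole. The fingers move at their own pace and stop on an object; the grip force is fixed at half the most. Time passes only in rows, so rows that do not move let the fingers close. It gives the time, the measured TCP pose, the force, the opening and the grip force at its end, in the units of the state.
- status.read_state(): the state, without advancing time (a new reading comes with each control period).
- read_camera(name): name is "scene" or "side" or "wrist"; returns the picture (420x560x3 uint8, red, green, blue); there is no depth.
- camera_model(name): a dict with "intrinsics" (3x3 intrinsics, pixels), "view" (4x4, takes a point from world to camera coordinates); the wrist camera has in their place "tool_from_camera" (4x4, takes a point from camera to tool coordinates, whose origin is the TCP and whose axes are the flange's). Camera axes: x right, y up, looking along -z (the intrinsics and any distortion apply to the point x, -y, -z); pixel columns grow to the right and rows downward; lengths in m; the calibration is good to about 2 mm. A picture is of the moment at which its call begins: read the wrist's pose just before it. camera_model takes no time and is no camera call.
- ticket.hand_in(): hands the job in; it is judged then, once.
The state is a dict: "time_s": time; "qpos": joint angles; "qd": joint speeds; "effort": joint torques, N m; "eef_pos": TCP position; "eef_rot": TCP orientation; "contact_force": force on the tool from outside, world axes, zero at the start; "moment": the same for the moment, N m; "grip_width": finger opening in m; "grasp_force": force on a finger pad.
Only numpy, scipy, OpenCV 4.12 (cv2) and the standard library are available. Lean on these libraries where they do the work, as an engineer would, in place of code of your own. Each camera call takes 0.05 s, during which the arm holds its last target. There are 200 camera calls.

### The job

Get the white vegetable slicer ready for use: push its slicing cassette home along its two guides, then swing the black clamp lever all the way across the cassette's front to lock it in. After that, guide the ball-topped selector lever through the zigzag gate to the very end of its last slot, the one farthest up the slope; leave the shaker, the jar and the bowl standing where they are.

Things in the scene. Friction and masses are not known exactly. Their poses are not given: they have to be found in the camera images.
- slicer: White slicer, 215 deep x 305 wide x 300 mm high, fixed. Origin on the worktop; x away from the robot, y left, z up. Left half: deck 28 mm high with the cassette's guides, column 183 mm high behind; right half (y=-70 mm): sloping console with the gate. A hood (front face x=35 mm, 215 to 300 mm high) overhangs the gate's far end: there a gripper must lean back 25 to 35 degrees
- cassette (a joint): How far the grey slicing cassette is out of the machine, in m: 0 is fully home, it slides out towards the robot (slicer -x) up to 0.08. About 2 N of friction
- cassette_face (a point): Centre of the front face of the cassette's upright front plate (100 mm wide, 32 mm high, 8 mm thick; lower edge 28 mm and upper edge 60 mm above the worktop). This point is 49 mm above the worktop. Push here in the slicer's +x
- clamp_lever (a joint): Angle of the black clamp lever in rad: 0 when it lies across the cassette's front (bar along slicer y) and locks it; grows as it swings out; at 1.57 it points at the robot (slicer -x). Upright pivot, stays where it is left (0.05 N m friction). It swings shut only when the cassette is within about 10 mm of home, and presses it in over the last of its swing
- clamp_post (a point): Middle of the upright round post at the end of the clamp lever: 16 mm diameter, 70 mm from the pivot axis; this point is 84 mm above the worktop, the post's top 104 mm, the bar below it from 42 to 54 mm
- clamp_pivot (a point): Point on the clamp lever's upright pivot axis at the same height as clamp_post, at slicer (-38, 147) mm. The post lies from it at 70 mm times (-sin q, -cos q) in slicer x, y for joint value q
- gate_centre (a point): Centre of the steel gate plate (5 mm thick), at slicer (0,-70,110) mm. It slopes 35 degrees, rising away from the robot: u (up it) = (0.819,0,0.574), normal n = (-0.574,0,0.819), v = (0,1,0) in slicer axes. The slot is 16 mm wide, the stem in it 9 mm; centre line (u,v) mm: (-38,-15) (-12,-15) (-12,15) (16,15) (16,-15) (40,-15)
- gate_pivot (a point): Point about which the selector lever rocks in both directions: 110 mm below gate_centre along -n (inside the machine)
- gate_knob (a point): Centre of the selector's black ball, 34 mm diameter, 160 mm from gate_pivot. With a = gate_along, b = gate_across the stem points along sin(a)cos(b) u + sin(b) v + cos(a)cos(b) n and meets the plate at u = 110 tan(a), v = 110 tan(b)/cos(a) mm. Friction holds it where it is left (1 to 2 N at the ball)
- gate_along (a joint): Rocking of the selector lever up the slope, rad: about -0.33 at the near end of the first slot, -0.11 at the first crossing, 0.145 at the second, 0.35 at the end of the last slot
- gate_across (a joint): Rocking of the selector lever to the left, rad: about -0.13 in the first and the last slot, +0.13 in the middle one
- salt_shaker: Glass shaker with grey top, 44 mm diameter, 90 mm tall, loose bystander; origin at its foot
- spice_jar: Round jar with a gold lid, 42 mm diameter, 106 mm tall, loose bystander; origin at its foot
- small_bowl: White bowl, 120 mm diameter, 51 mm high, loose bystander; origin at its foot

How it is judged:
On the way, in this order (a step that is already met when the one before it is completed fails the run):
1. the cassette is pushed to within 10 mm of home (value of joint cassette below 0.01 m), for 0.1 s.
2. the clamp lever lies across the cassette's front and the cassette is home (value of joint cassette below 0.005 m and value of joint clamp_lever below 0.12 rad), for 0.2 s.
3. the selector lever is in the middle slot (value of joint gate_across above 0.05 rad and value of joint gate_along above -0.2 rad), for 0.1 s.
4. the selector lever is at the end of the last slot (value of joint gate_along above 0.28 rad and value of joint gate_across below -0.05 rad), for 0.2 s.
At the end, for the whole second after the job is handed in: The cassette is home (within 5 mm), the clamp lever lies across its front (within 0.12 rad), the selector lever rests at the end of the last slot (gate_along over 0.28 rad, gate_across under -0.05 rad), let go and still (all of step 2 and all of step 4 and velocity of joint gate_along between -0.05 and 0.05 rad/s); the robot touches nothing.
It fails at once if the shaker, jar or bowl is shoved more than 30 mm or tipped over (distance of any of salt_shaker, spice_jar, small_bowl from where it was at the start of the episode above 0.03 m or angle between any of salt_shaker, spice_jar, small_bowl's own z axis and vertical above 0.5 rad).
It also fails if it takes over 72 s, if anything falls off the work surface, if the arm or the gripper's body presses on something with over 40 N, if the wrist force passes 120 N, or if a joint passes its speed limit or range.

## Working session

There is one attempt and no reset: what is moved stays moved. The work goes in short steps, Python scripts to look and compute and a tool call to move; the robot and the scene stay as the last step left them, time stands still between calls to the robot, and variables do not carry over. Pictures are saved under pics/ and viewed, at most 10 in all, crops included, and the job is handed in when it is done.

Besides the shell and the picture viewer there is one more tool, called after "Call:" as name([rows], argument=value, ...), one row to a line, values as JSON. servo_tool: Moves the arm, as the interface text tells. Its arguments: {"type":"object","properties":{"rows":{"type":"array","items":{"type":"array"}}},"required":["rows"]}

```bash
mkdir -p pics; python3 - <<'E'
from cell import status, read_camera, camera_model
import cv2, numpy as np
s=status.read_state(); print(s)
for n in ("scene","side"):
    im=read_camera(n); cv2.imwrite(f"pics/{n}0.png",im[:,:,::-1]); m=camera_model(n); print(n,{k:np.round(v,4).tolist() if not isinstance(v,str) else v for k,v in m.items()})
print(camera_model("wrist"))
E
```

```text
{'time_s': 0.0, 'qpos': array([-1.33771029,  0.60010463, -0.00255711,  1.60011972,  0.00178336,
        0.94290179, -0.07978692]), 'qd': array([-0.00040779, -0.00181993, -0.00095118, -0.00098685, -0.00044564,
       -0.00116159,  0.00030761]), 'effort': array([-1.67029251e-03, -7.65066862e+01,  1.49698365e+00, -2.52348948e+01,
       -5.23918052e-02,  1.68451527e-02,  1.61841112e-04]), 'eef_pos': array([0.22086644, 0.68998399, 0.19017823]), 'eef_rot': array([-4.84535418e-01, -3.10388258e+00,  2.39806662e-03]), 'contact_force': array([ 0.12467617,  0.68284628, -0.62547758]), 'moment': array([-0.03380142, -0.02471261, -0.00937577]), 'grasp_force': 0.0, 'grip_width': 0.0925209617090222}
scene {'intrinsics': [[380.4695, 0.0, 275.8988], [0.0, 380.4695, 206.0382], [0.0, 0.0, 1.0]], 'view': [[0.5473, -0.8367, -0.0206, -0.4129], [0.4787, 0.2927, 0.8277, -0.3305], [-0.6865, -0.4629, 0.5607, -0.8194], [0.0, 0.0, 0.0, 1.0]]}
side {'intrinsics': [[513.6062, 0.0, 276.5277], [0.0, 513.6062, 210.3525], [0.0, 0.0, 1.0]], 'view': [[0.94, -0.341, 0.0109, -0.5682], [0.1149, 0.3465, 0.931, -0.1192], [-0.3213, -0.8739, 0.3649, -1.0565], [0.0, 0.0, 0.0, 1.0]]}
{'intrinsics': array([[358.35834531,   0.        , 279.34550851],
       [  0.        , 358.35834531, 211.62497596],
       [  0.        ,   0.        ,   1.        ]]), 'tool_from_camera': array([[-1.10517218e-03,  9.69495053e-01,  2.45108384e-01,
         6.79690374e-02],
       [ 9.99999266e-01,  1.19301859e-03, -2.09924517e-04,
         6.20891362e-04],
       [-4.95939640e-04,  2.45107972e-01, -9.69495661e-01,
        -1.93804419e-01],
       [ 0.00000000e+00,  0.00000000e+00,  0.00000000e+00,
         1.00000000e+00]])}
```

View pics/scene0.png

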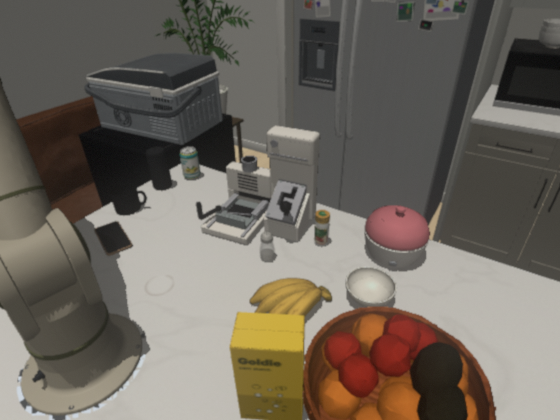

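View pics/side0.png

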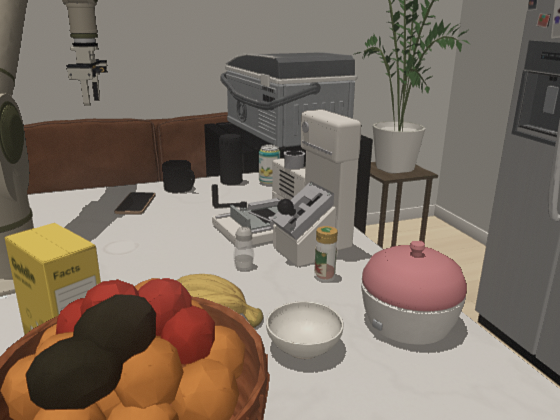

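The scene view shows the slicer around (265,195), with the lever out at left (200,208) and the selector ball near (290,195). In the side view it is around (290,190), ball at (286,206), clamp post at (214,195). The shaker and jar stand close to it in both views. I'll enlarge both.

```bash
python3 - <<'E'
import cv2
a=cv2.imread("pics/scene0.png")[120:260,190:340]; b=cv2.imread("pics/side0.png")[100:290,200:370]
cv2.imwrite("pics/sc_crop.png",cv2.convertScaleAbs(cv2.resize(a,None,fx=4,fy=4,interpolation=3),alpha=1.3))
cv2.imwrite("pics/si_crop.png",cv2.convertScaleAbs(cv2.resize(b,None,fx=3,fy=3,interpolation=3),alpha=1.3))
E
```

```text
(no output)
```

View pics/sc_crop.png

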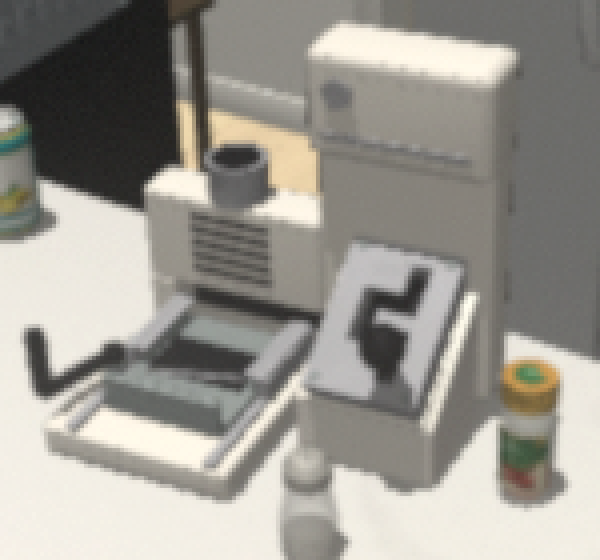

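View pics/si_crop.png

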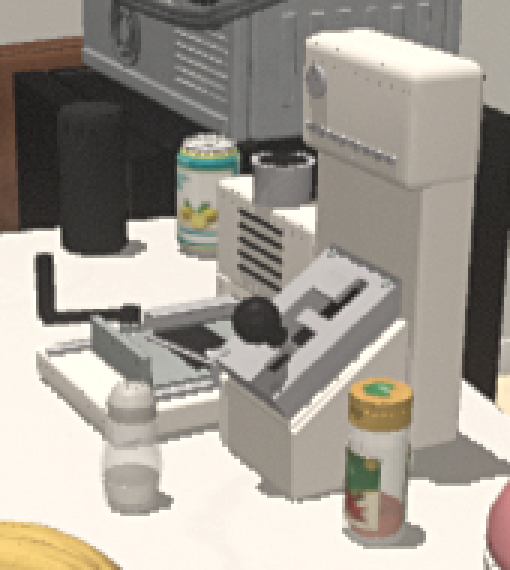

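Both crops are clear. Scene crop: ball (380,350), clamp pivot (115,352), post top (36,330), end of the last slot (422,268). Side crop: ball (257,321), pivot (131,313), post top (44,255), end of the last slot (365,282). I'll fit the slicer pose from these points and measure the bystanders.

```bash
cat > h.py <<'E'
import numpy as np, cv2
from cell import status, read_camera, camera_model
from scipy.spatial.transform import Rotation as R
from scipy.optimize import least_squares
def proj(m,p,view=None):
    V=np.asarray(m["view"] if view is None else view); K=np.asarray(m["intrinsics"])
    c=V[:3,:3]@p+V[:3,3]; q=K@np.array([c[0],-c[1],-c[2]]); return q[:2]/q[2]
def ray(m,px,view=None):
    V=np.asarray(m["view"] if view is None else view); K=np.asarray(m["intrinsics"])
    d=np.linalg.solve(K,[px[0],px[1],1.]); d=V[:3,:3].T@np.array([d[0],-d[1],-d[2]])
    return -V[:3,:3].T@V[:3,3], d
def onz(m,px,z,view=None):
    o,d=ray(m,px,view); return o+d*(z-o[2])/d[2]
u=np.array([.819,0,.574]);v=np.array([0,1,0]);n=np.array([-.574,0,.819]);gc=np.array([0,-.07,.11])
def plate(uu,vv): return gc+u*uu/1e3+v*vv/1e3
def knob(a,b,r=.16): return gc-.11*n+r*(np.sin(a)*np.cos(b)*u+np.sin(b)*v+np.cos(a)*np.cos(b)*n)
def post(q,z=.084): return np.array([-.038-.07*np.sin(q),.147-.07*np.cos(q),z])
def world(P,p):
    c,s=np.cos(P[2]),np.sin(P[2]); return np.array([P[0]+c*p[0]-s*p[1],P[1]+s*p[0]+c*p[1],p[2]])
def wview(state):
    T=np.eye(4);T[:3,:3]=R.from_rotvec(state["eef_rot"]).as_matrix();T[:3,3]=state["eef_pos"]
    return np.linalg.inv(T@np.asarray(camera_model("wrist")["tool_from_camera"]))
E
python3 - <<'E'
from h import *
C,S=camera_model("scene"),camera_model("side")
sc=lambda x,y:np.array([190+(x+.5)/4-.5,120+(y+.5)/4-.5]); si=lambda x,y:np.array([200+(x+.5)/3-.5,100+(y+.5)/3-.5])
obs=[(C,sc(380,350),lambda X:knob(X[4],X[5])),(S,si(257,321),lambda X:knob(X[4],X[5])),
(C,sc(115,350),lambda X:np.array([-.038,.147,.054])),(S,si(131,312),lambda X:np.array([-.038,.147,.054])),
(C,sc(36,330),lambda X:post(X[3],.104)),(S,si(44,256),lambda X:post(X[3],.104)),
(C,sc(422,268),lambda X:plate(46,-15)),(S,si(364,283),lambda X:plate(46,-15)),
(C,sc(370,298),lambda X:plate(16,15)),(S,si(312,297),lambda X:plate(16,15)),
(C,sc(412,303),lambda X:plate(16,-15)),(S,si(338,310),lambda X:plate(16,-15))]
f=lambda X:np.concatenate([proj(m,world(X,g(X)))-p for m,p,g in obs])
best=min((least_squares(f,[.7,-.1,y,1.5,-.33,-.13],loss="soft_l1") for y in (-1.5,-1,-.5,0,.5,1)),key=lambda r:r.cost)
print(np.round(best.x,4),best.cost);print(np.round(best.fun.reshape(-1,2),1))
np.save("P.npy",best.x)
for nm,m,p,z in (("shaker top",C,sc(307,458),.085),("shaker top",S,si(134,385),.085),("jar lid",C,sc(531,375),.106),("jar lid",S,si(379,390),.106)):
    w=onz(m,p,z);P=best.x;d=w-[P[0],P[1],0];c,s=np.cos(P[2]),np.sin(P[2]);print(nm,np.round(w,3),"slicer",np.round([c*d[0]+s*d[1],-s*d[0]+c*d[1]],3))
E
```

```text
[ 0.6053 -0.059   0.1611  1.8552 -0.2356 -0.1281] 3.3033508508100735
[[ 0.2 -0.1]
 [-0.3 -0. ]
 [-0.6 -0.5]
 [-0.2 -1.9]
 [-0.1  1. ]
 [ 0.  -0.5]
 [ 0.2  0.4]
 [ 0.7 -0.4]
 [ 0.8 -0.1]
 [ 0.6  0.1]
 [-0.4  0.7]
 [-0.6  0. ]]
shaker top [ 0.478 -0.152  0.085] slicer [-0.141 -0.072]
shaker top [ 0.48  -0.148  0.085] slicer [-0.138 -0.067]
jar lid [ 0.616 -0.249  0.106] slicer [-0.019 -0.189]
jar lid [ 0.614 -0.252  0.106] slicer [-0.023 -0.192]
```

Call:
servo_tool([
  [100, [0, 0, -0.02], [0, 0, -6.74]],
  [100, [0, 0, -0.02], [0, 0, -6.74]],
  [100, [0, 0, -0.02], [0, 0, -6.74]],
  [100, [0, 0, -0.02], [0, 0, -6.74]],
  [100, [-0.02, -0.043, 0], [0, 0, 0]],
  [100, [-0.02, -0.043, 0], [0, 0, 0]],
  [100, [-0.02, -0.043, 0], [0, 0, 0]],
  [100, [-0.02, -0.043, 0], [0, 0, 0]],
])

```text
time_s: 0.9
eef_pos: [0.3283, 0.5316, 0.2707]
eef_rot: [0.252, -3.131, 0.001]
contact_force: [0.6, -0.4, -0.6]
grip_width: 0.093
grasp_force: 0.0
```

Call:
servo_tool([
  [100, [-0.02, -0.043, 0], [0, 0, 0]],
  [100, [-0.02, -0.043, 0], [0, 0, 0]],
  [100, [-0.02, -0.043, 0], [0, 0, 0]],
  [100, [-0.02, -0.043, 0], [0, 0, 0]],
  [100, [-0.02, -0.043, 0], [0, 0, 0]],
  [100, [-0.02, -0.043, 0], [0, 0, 0]],
  [100, [0.014, -0.046, 0], [0, 0, 0]],
  [100, [0.014, -0.046, 0], [0, 0, 0]],
])

```text
time_s: 1.7
eef_pos: [0.4745, 0.2006, 0.2704]
eef_rot: [0.251, -3.131, 0.001]
contact_force: [0.3, -1.3, -0.6]
grip_width: 0.0932
grasp_force: 0.0
```

Call:
servo_tool([
  [0, [0.014, -0.046, 0], [0, 0, 0]],
  [0, [0.014, -0.046, 0], [0, 0, 0]],
  [0, [0.014, -0.046, 0], [0, 0, 0]],
  [0, [0.014, -0.046, 0], [0, 0, 0]],
  [0, [0.014, -0.046, 0], [0, 0, 0]],
  [0, [0, 0, 0], [0, 0, 0]],
  [0, [0, 0, 0], [0, 0, 0]],
])

```text
time_s: 2.4
eef_pos: [0.4418, -0.0362, 0.271]
eef_rot: [-0.248, 3.132, 0.0]
contact_force: [-0.0, 0.5, 0.4]
grip_width: 0.0415
grasp_force: 0.0
```

```bash
python3 - <<'E'
from h import *
s=status.read_state(); im=read_camera("wrist")
np.savez("w1.npz",pos=s["eef_pos"],rot=s["eef_rot"])
P=np.load("P.npy");V=wview(s);m=camera_model("wrist")
print(s["eef_pos"],s["eef_rot"],s["qpos"],s["grip_width"],s["contact_force"],s["time_s"])
for k,p in dict(knob=knob(P[4],P[5]),post=post(P[3],.104),piv=np.array([-.038,.147,.054]),end=plate(46,-15)).items(): print(k,proj(m,world(P,p),V).round(1))
cv2.imwrite("pics/w1.png",cv2.convertScaleAbs(cv2.resize(im[:,:,::-1],(800,600)),alpha=1.3))
E
```

```text
[ 0.4418414  -0.03621982  0.27104312] [-2.47908381e-01  3.13175961e+00  1.81946283e-04] [-0.11551886  0.15536118  0.08046751  2.11653965 -0.01642402  0.87022178
  1.70335739] 0.04152260141132768 [-0.02764464  0.54087786  0.39562292] 2.4
knob [144.6 290.4]
post [390.2 237.5]
piv [358.4 276.5]
end [154.3 375.3]
```

View pics/w1.png

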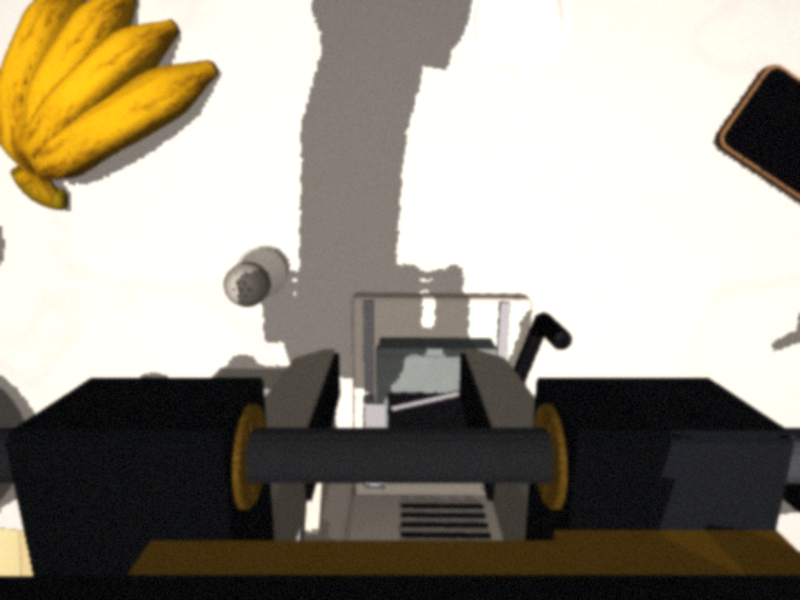

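The wrist view shows the post top at (560,340), matching the predicted (557,339). The cassette plate's front edge runs from (378,340) to (495,340), and the shaker top is at (248,285).

```bash
cat >> h.py <<'E'
def slic(w,P=None):
    P=np.load("P.npy") if P is None else P
    d=np.asarray(w)[:2]-P[:2];c,s=np.cos(P[2]),np.sin(P[2]);return np.array([c*d[0]+s*d[1],-s*d[0]+c*d[1],w[2]]).round(4)
E
python3 - <<'E'
from h import *
z=np.load("w1.npz");V=wview(dict(eef_pos=z["pos"],eef_rot=z["rot"]));m=camera_model("wrist")
for k,p,h in (("plateL",(378,340),.06),("plateR",(495,340),.06),("post",(560,340),.104),("deckL",(354,295),.028),("deckR",(530,295),.028),("shaker",(248,285),.088)):
    print(k,slic(onz(m,np.array(p)*.7,h,V)))
print("tcp",slic(z["pos"])); print("q",np.load("P.npy")[3])
E
```

```text
plateL [-0.0906  0.0317  0.06  ]
plateR [-0.0902  0.129   0.06  ]
post [-0.1047  0.1685  0.104 ]
deckL [-0.1215  0.0099  0.028 ]
deckR [-0.1209  0.1642  0.028 ]
shaker [-0.1439 -0.0643  0.088 ]
tcp [-0.1577  0.0487  0.271 ]
q 1.8552252298644287
```

Call:
servo_tool([
  [0, [0, 0.0075, 0.046], [0, 0, 0]],
  [0, [0, 0.0075, 0.046], [0, 0, 0]],
  [0, [0, 0.0075, 0.046], [0, 0, 0]],
  [0, [0, 0.0075, 0.046], [0, 0, 0]],
  [0, [0, 0.0075, 0.045], [0, 0, 0]],
  [0, [-0.02, 0, 0], [0, 0, 0]],
  [0, [-0.02, 0, 0], [0, 0, 0]],
  [0, [-0.01, 0, 0], [0, 0, 0]],
])

```text
time_s: 3.25
eef_pos: [0.4871, 0.0119, 0.0412]
eef_rot: [-0.257, 3.131, 0.001]
contact_force: [-0.3, 0.4, -0.1]
grip_width: 0.0001
grasp_force: 0.0
```

Call:
servo_tool([
  [0, [-0.01, 0, 0], [0, 0, 0]],
  [0, [-0.01, 0, 0], [0, 0, 0]],
  [0, [-0.01, 0, 0], [0, 0, 0]],
  [0, [-0.01, 0, 0], [0, 0, 0]],
  [0, [-0.008, 0, 0], [0, 0, 0]],
])

```text
time_s: 3.75
eef_pos: [0.5338, 0.0174, 0.0423]
eef_rot: [-0.252, 3.131, 0.0]
contact_force: [-0.4, 0.5, 0.3]
grip_width: 0.0003
grasp_force: 0.0
```

```bash
python3 - <<'E'
from h import *
s=status.read_state();print(slic(s["eef_pos"]),s["contact_force"],s["eef_rot"]);im=read_camera("side")
cv2.imwrite("pics/s1.png",cv2.convertScaleAbs(cv2.resize(im[130:290,180:370,::-1],None,fx=4,fy=3.75,interpolation=3),alpha=1.3))
E
```

```text
[-0.0583  0.0868  0.0423] [-0.44052448  0.51776446  0.29401805] [-2.52097511e-01  3.13083516e+00  7.25069281e-05]
```

View pics/s1.png

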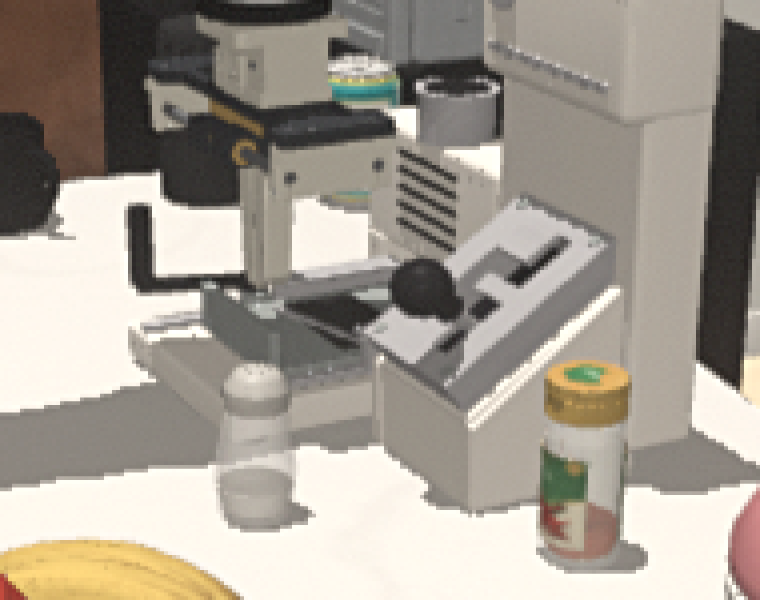

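The side view seems to show the finger ending at (268,290), at the plate's upper edge. I'll check by projecting the tip and the plate.

```bash
python3 - <<'E'
from h import *
P=np.load("P.npy");m=camera_model("side");f=lambda p:((proj(m,world(P,np.array(p)))-[180,130])*[4,3.75]).round(0)
s=status.read_state();print("tip",((proj(m,s["eef_pos"])-[180,130])*[4,3.75]).round())
for x in (-.09,-.05,-.03): print(x,[f((x,y,z)) for y,z in ((.13,.06),(.13,.028),(.03,.06),(.03,.028),(.08,.06))])
print("deck",f((-.121,.164,.028)),f((-.121,.01,.028)))
print(s["qpos"].round(3),slic(s["eef_pos"]))
E
```

```text
tip [268. 320.]
-0.09 [array([187., 282.]), array([188., 328.]), array([259., 334.]), array([260., 383.]), array([222., 307.])]
-0.05 [array([247., 272.]), array([247., 317.]), array([322., 322.]), array([322., 370.]), array([283., 296.])]
-0.03 [array([276., 267.]), array([276., 312.]), array([353., 317.]), array([352., 365.]), array([313., 291.])]
deck [119. 319.] [225. 405.]
[-0.165  0.598  0.038  2.157 -0.058  0.385  1.651] [-0.0569  0.0869  0.0423]
```

```bash
python3 - <<'E'
from h import *
a=cv2.imread("pics/side0.png")[185:245,210:275];b=read_camera("side")[185:245,210:275,::-1]
c=read_camera("scene")[160:245,200:285,::-1]
R_=lambda i,w,h:cv2.convertScaleAbs(cv2.resize(i,(w,h),interpolation=3),alpha=1.3)
cv2.imwrite("pics/cmp.png",np.vstack([np.hstack([R_(a,390,300),R_(b,390,300)]),np.hstack([R_(c,390,300),R_(cv2.imread("pics/scene0.png")[160:245,200:285],390,300)])]))
E
```

```text
(no output)
```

View pics/cmp.png

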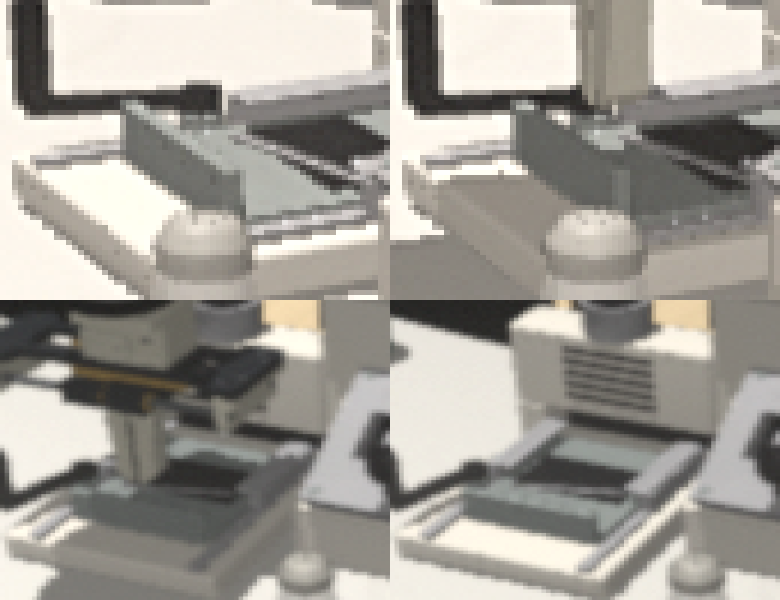

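```bash
python3 - <<'E'
from h import *
s=status.read_state();t=s["eef_pos"]
for n,o in (("side",(245,206.6)),("scene",(230.5,212.4))):
    m=camera_model(n);print(n,proj(m,t),[proj(m,t+[0,0,d]).round(1).tolist() for d in (.01,.02)],o,(slic(onz(m,o,.042)),slic(onz(m,o,.062))))
print(t)
E
```

```text
side [246.19024644 215.71436609] [[246.1, 211.8], [246.1, 207.9]] (245, 206.6) (array([-0.0349,  0.1429,  0.042 ]), array([-0.0575,  0.0959,  0.062 ]))
scene [231.52783126 217.58229116] [[231.2, 214.9], [231.0, 212.3]] (230.5, 212.4) (array([-0.0358,  0.1036,  0.042 ]), array([-0.0601,  0.0878,  0.062 ]))
[0.53314486 0.01723425 0.04202214]
```

The tip shows about 20 mm above the nominal TCP in both views (side 206.6 rows, scene 212.4), so it slid just over the plate and nothing moved. I'll back off, go lower and push again.

Call:
servo_tool([
  [0, [0, 0, -0.01], [0, 0, 0]],
  [0, [0.03, 0, 0], [0, 0, 0]],
  [0, [0.03, 0, 0], [0, 0, 0]],
  [0, [0, 0, 0.012], [0, 0, 0]],
  [0, [0, 0, 0.01], [0, 0, 0]],
  [0, [-0.01, 0, 0], [0, 0, 0]],
  [0, [-0.01, 0, 0], [0, 0, 0]],
  [0, [-0.01, 0, 0], [0, 0, 0]],
])

```text
time_s: 4.7
eef_pos: [0.5045, 0.0126, 0.0302]
eef_rot: [0.252, -3.131, 0.0]
contact_force: [-2.6, -0.0, 0.7]
grip_width: 0.0005
grasp_force: 1.3
```

Call:
servo_tool([
  [0, [-0.01, 0, 0], [0, 0, 0]],
  [0, [-0.01, 0, 0], [0, 0, 0]],
])

```text
time_s: 4.9
eef_pos: [0.5236, 0.0155, 0.0302]
eef_rot: [0.252, -3.131, 0.0]
contact_force: [-1.9, -1.2, 0.5]
grip_width: 0.0005
grasp_force: 1.3
```

```bash
python3 - <<'E'
from h import *
s=status.read_state();print(slic(s["eef_pos"]),s["contact_force"]);im=read_camera("side")
a=cv2.imread("pics/side0.png");b=im[:,:,::-1]
cv2.imwrite("pics/s2raw.png",b)
f=lambda i:(i[200:240,225:265].astype(int))
d=np.abs(f(a)-f(b)).sum(2);print((d>60).sum(1))
E
```

```text
[-0.0686  0.0866  0.0302] [-1.91554317 -1.24303303  0.5357929 ]
[13 10 12 14 15 17 17 13 12 15 18 30 28 27 27 24 25 29 26 28 27 33 34 34
 36 36 33 26 23 23 18 15 15 18 18 14  8  3  2  3]
```

The 2 N reading matches the cassette's friction, so it is now sliding.

Call:
servo_tool([
  [0, [-0.008, 0, 0], [0, 0, 0]],
  [0, [-0.008, 0, 0], [0, 0, 0]],
  [0, [-0.006, 0, 0], [0, 0, 0]],
  [0, [-0.004, 0, 0], [0, 0, 0]],
])

```text
time_s: 5.35
eef_pos: [0.5493, 0.0197, 0.03]
eef_rot: [-0.252, 3.131, -0.0]
contact_force: [-1.8, -2.0, 0.2]
grip_width: 0.0009
grasp_force: 1.1
```

Call:
servo_tool([
  [0, [-0.004, 0, 0], [0, 0, 0]],
  [0, [-0.003, 0, 0], [0, 0, 0]],
])

```text
time_s: 5.55
eef_pos: [0.552, 0.0202, 0.0297]
eef_rot: [0.251, -3.125, 0.001]
contact_force: [-15.2, -3.6, 12.1]
grip_width: 0.0007
grasp_force: 7.7
```

Call:
servo_tool([
  [0, [-0.003, 0, 0], [0, 0, 0]],
  [0, [-0.003, 0, 0], [0, 0, 0]],
])

```text
time_s: 5.75
eef_pos: [0.5521, 0.0202, 0.0295]
eef_rot: [0.25, -3.115, 0.001]
contact_force: [-28.5, -5.5, 26.2]
grip_width: 0.0006
grasp_force: 14.7
```

```bash
python3 - <<'E'
from h import *
s=status.read_state();print(slic(s["eef_pos"]),s["contact_force"],s["moment"]);im=read_camera("side");c=read_camera("scene")
R_=lambda i:cv2.convertScaleAbs(cv2.resize(i,(400,480),interpolation=3),alpha=1.3)
cv2.imwrite("pics/push.png",np.hstack([R_(im[150:240,215:290,::-1]),R_(c[150:240,205:280,::-1])]))
E
```

```text
[-0.0397  0.0867  0.0295] [-28.45615924  -5.45581235  26.15939864] [-1.1470804   6.52889311 -0.007356  ]
```

View pics/push.png

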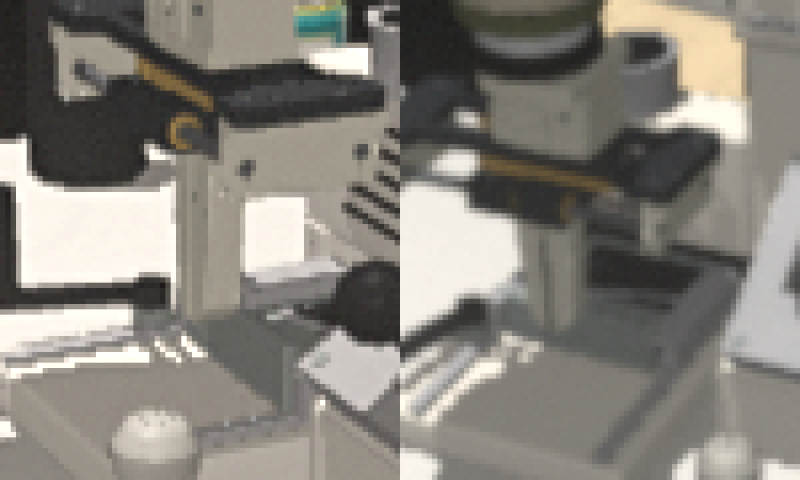

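The cassette is home: its plate has moved back to the pivot, with the finger in front of it. Next I'll back off, grip the clamp post from above and take it round its arc.

Call:
servo_tool([
  [0, [0.02, 0, 0], [0, 0, 0]],
  [0, [0.02, 0, 0], [0, 0, 0]],
  [70, [0, 0, -0.04], [0, 0, 0]],
  [70, [0, 0, -0.04], [0, 0, 0]],
  [70, [0, 0, -0.04], [0, 0, 0]],
  [70, [0.0185, 0.04, 0], [0, 0, 0]],
  [70, [0.0185, 0.04, 0], [0, 0, 0]],
  [70, [0, 0, 0], [0, 0, 0]],
])

```text
time_s: 6.65
eef_pos: [0.4704, 0.0935, 0.1506]
eef_rot: [-0.263, 3.13, 0.004]
contact_force: [0.1, 0.8, 0.6]
grip_width: 0.0437
grasp_force: 0.0
```

```bash
python3 - <<'E'
from h import *
s=status.read_state();print(slic(s["eef_pos"]),s["contact_force"],s["grip_width"],s["eef_rot"])
im=read_camera("wrist");V=wview(s);m=camera_model("wrist");P=np.load("P.npy")
f=lambda p:proj(m,world(P,np.array(p)),V).round(1)
print("post",f(post(1.855,.104)),"plate if home",f((-.031,.03,.06)),f((-.031,.13,.06)))
cv2.imwrite("pics/w2.png",cv2.convertScaleAbs(im[:,:,::-1],alpha=1.4))
E
```

```text
[-0.1086  0.1722  0.1506] [0.07452067 0.83164148 0.5755536 ] 0.043717814707708406 [-0.26311538  3.13014935  0.00378786]
post [270.1 225.7] plate if home [113.8 292.7] [229.2 293.1]
```

View pics/w2.png

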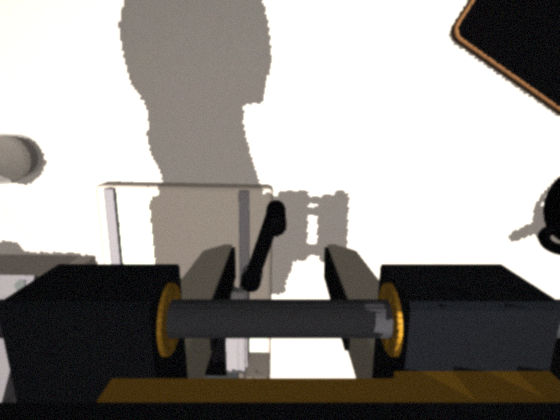

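The wrist view shows the post's dark blob, with its top near (275,220), within 4 mm of under the open fingers. I'll descend and close.

Call:
servo_tool([
  [70, [0, 0, 0.03], [0, 0, 0]],
  [70, [0, 0, 0.03], [0, 0, 0]],
  [70, [0, 0, 0.025], [0, 0, 0]],
  [0, [0, 0, 0], [0, 0, 0]],
  [0, [0, 0, 0], [0, 0, 0]],
  [0, [0, 0, 0], [0, 0, 0]],
  [0, [0, 0, 0], [0, 0, 0]],
  [0, [0, 0, 0], [0, 0, 0]],
])

```text
time_s: 7.5
eef_pos: [0.4733, 0.0886, 0.066]
eef_rot: [-0.252, 3.13, 0.001]
contact_force: [0.3, -0.5, -0.3]
grip_width: 0.0294
grasp_force: 0.0
```

```bash
python3 - <<'E'
from h import *
s=status.read_state();t=slic(s["eef_pos"]);print(t,s["contact_force"],s["grip_width"],s["grasp_force"])
# arc from here: q from y
q0=1.84; qs=np.linspace(q0,0,17); p=np.array([post(q)[:2] for q in qs])*1000
print(np.round(p[0]),np.diff(p,axis=0).round(1).tolist())
E
```

```text
[-0.1066  0.1669  0.066 ] [ 0.26785506 -0.46796024 -0.26442753] 0.029432478346184468 0.0
[-105.  166.] [[-1.7, -7.9], [-0.8, -8.0], [0.1, -8.0], [1.1, -8.0], [2.0, -7.8], [2.9, -7.5], [3.7, -7.1], [4.5, -6.7], [5.2, -6.1], [5.9, -5.5], [6.5, -4.8], [7.0, -4.0], [7.4, -3.2], [7.7, -2.3], [7.9, -1.4], [8.0, -0.5]]
```

Call:
servo_tool([
  [0, [0, 0, 0], [0, 0, 0]],
  [0, [0, 0, 0], [0, 0, 0]],
  [0, [0, 0, 0], [0, 0, 0]],
  [0, [0, 0, 0], [0, 0, 0]],
  [0, [0.0017, -0.008, 0], [0, 0, 0]],
  [0, [0.0008, -0.008, 0], [0, 0, 0]],
])

```text
time_s: 8.1
eef_pos: [0.4711, 0.0734, 0.0651]
eef_rot: [0.257, -3.129, -0.001]
contact_force: [-5.8, 6.2, 8.0]
grip_width: 0.0149
grasp_force: 30.0
```

Call:
servo_tool([
  [0, [0, -0.008, 0], [0, 0, 0]],
  [0, [-0.001, -0.008, 0], [0, 0, 0]],
  [0, [-0.002, -0.008, 0], [0, 0, 0]],
  [0, [-0.003, -0.0075, 0], [0, 0, 0]],
  [0, [-0.0037, -0.007, 0], [0, 0, 0]],
  [0, [-0.0045, -0.0067, 0], [0, 0, 0]],
  [0, [-0.0052, -0.006, 0], [0, 0, 0]],
])

```text
time_s: 8.8
eef_pos: [0.4995, 0.0255, 0.0653]
eef_rot: [0.255, -3.13, -0.001]
contact_force: [-2.2, 6.2, 5.3]
grip_width: 0.0149
grasp_force: 30.0
```

```bash
python3 - <<'E'
from h import *
s=status.read_state();t=slic(s["eef_pos"]);print(t,s["contact_force"],s["grip_width"],s["grasp_force"],np.hypot(t[0]+.038,t[1]-.147),np.arctan2(-t[0]-.038,.147-t[1]))
E
```

```text
[-0.0908  0.1004  0.0653] [-2.24401216  6.24453392  5.34311517] 0.014884320166520871 30.002266466617584 0.0704230076040494 0.8476917072034059
```

Call:
servo_tool([
  [0, [-0.0059, -0.0055, 0], [0, 0, 0]],
  [0, [-0.0065, -0.0048, 0], [0, 0, 0]],
  [0, [-0.007, -0.004, 0], [0, 0, 0]],
  [0, [-0.0074, -0.0032, 0], [0, 0, 0]],
  [0, [-0.0077, -0.0023, 0], [0, 0, 0]],
  [0, [-0.0079, -0.0014, 0], [0, 0, 0]],
  [0, [-0.008, -0.0005, 0], [0, 0, 0]],
  [0, [-0.004, 0, 0], [0, 0, 0]],
])

```text
time_s: 9.6
eef_pos: [0.5571, 0.0112, 0.0653]
eef_rot: [0.252, -3.131, 0.002]
contact_force: [-3.6, -3.1, 8.8]
grip_width: 0.0148
grasp_force: 30.0
```

```bash
python3 - <<'E'
from h import *
s=status.read_state();t=slic(s["eef_pos"]);print(t,s["contact_force"],s["moment"],s["grip_width"],s["grasp_force"],np.hypot(t[0]+.038,t[1]-.147),np.arctan2(-t[0]-.038,.147-t[1]))
E
```

```text
[-0.0362  0.077   0.0653] [-3.58802457 -3.11155257  8.81605309] [-0.72087108  1.07359968  0.34237424] 0.0148034186477619 30.008633136749268 0.07002313903275116 -0.025708620323289064
```

Call:
servo_tool([
  [0, [-0.003, 0, 0], [0, 0, 0]],
  [0, [-0.002, 0, 0], [0, 0, 0]],
  [0, [0, 0, 0], [0, 0, 0]],
])

```text
time_s: 9.9
eef_pos: [0.5602, 0.0116, 0.0652]
eef_rot: [0.251, -3.128, 0.002]
contact_force: [-5.2, -3.7, 10.7]
grip_width: 0.0146
grasp_force: 30.0
```

```bash
python3 - <<'E'
from h import *
s=status.read_state();t=slic(s["eef_pos"]);print(t,s["contact_force"],np.arctan2(-t[0]-.038,.147-t[1]))
E
```

```text
[-0.0331  0.0769  0.0652] [-5.21116219 -3.66137173 10.70811393] -0.06978663051221788
```

Call:
servo_tool([
  [0, [-0.003, 0, 0], [0, 0, 0]],
  [0, [-0.003, 0, 0], [0, 0, 0]],
  [0, [0, 0, 0], [0, 0, 0]],
])

```text
time_s: 10.2
eef_pos: [0.5605, 0.0115, 0.0648]
eef_rot: [0.249, -3.118, 0.003]
contact_force: [-19.8, -4.6, 22.4]
grip_width: 0.0151
grasp_force: 30.0
```

```bash
python3 - <<'E'
from h import *
s=status.read_state();t=slic(s["eef_pos"]);print(t,s["contact_force"],s["moment"],np.arctan2(-t[0]-.038,.147-t[1]))
E
```

```text
[-0.0329  0.0767  0.0648] [-19.77243959  -4.58690012  22.37595889] [-1.16885676  4.63612521  0.17932281] -0.07241936162819403
```

Firm stop at 20 N, so the clamp is shut. I'll release and go up.

Call:
servo_tool([
  [0, [0.008, 0, 0], [0, 0, 0]],
  [70, [0, 0, 0], [0, 0, 0]],
  [70, [0, 0, 0], [0, 0, 0]],
  [70, [0, 0, 0], [0, 0, 0]],
  [70, [0, 0, 0], [0, 0, 0]],
  [70, [0, 0, -0.05], [0, 0, 0]],
  [70, [0, 0, -0.05], [0, 0, 0]],
  [70, [0, 0, -0.05], [0, 0, 0]],
])

```text
time_s: 11.0
eef_pos: [0.5599, 0.0127, 0.2164]
eef_rot: [0.252, -3.13, 0.0]
contact_force: [1.3, 0.3, -0.1]
grip_width: 0.0633
grasp_force: 0.0
```

```bash
python3 - <<'E'
from h import *
s=status.read_state();t=slic(s["eef_pos"]);P=np.load("P.npy")
k=knob(P[4],P[5]);th=np.radians(30);z=np.array([np.sin(th),0,-np.cos(th)])
print(t,s["grip_width"],s["contact_force"],"knob",k.round(4),"pre",(k-.12*z).round(4),"grasp tcp",(k+.024*z).round(4))
# triangulate knob
C,S=camera_model("scene"),camera_model("side")
im=read_camera("scene");iS=read_camera("side");cv2.imwrite("pics/c3.png",im[:,:,::-1]);cv2.imwrite("pics/s3.png",iS[:,:,::-1])
def dark(i,c,r=14):
    x,y=map(int,c);w=i[y-r:y+r,x-r:x+r].max(2)<45
    n_,l,st,ce=cv2.connectedComponentsWithStats(w.astype(np.uint8),connectivity=4);j=1+np.argmax(st[1:,4]);return st[j],ce[j]+[x-r,y-r]
print(dark(im,(285,207)),dark(iS,(285,207)))
E
```

```text
[-0.0333  0.078   0.2164] 0.06334458393100013 [ 1.25043299  0.26040359 -0.1227335 ] knob [-0.0558 -0.0904  0.125 ] pre [-0.1158 -0.0904  0.2289] grasp tcp [-0.0438 -0.0904  0.1042]
(array([10,  8, 10, 14, 81], dtype=int32), array([285.14814815, 207.07407407])) (array([  1,   7,  24,  15, 190], dtype=int32), array([285.16315789, 207.61578947]))
```

Call:
servo_tool([
  [80, [0.0205, -0.042, -0.008], [0, 0, 0]],
  [80, [0.0205, -0.042, -0.008], [0, 0, 0]],
  [80, [0.0205, -0.042, -0.008], [0, 0, 0]],
  [80, [0.0205, -0.042, -0.008], [0, 0, 0]],
  [80, [0, 0, 0], [0, -7.5, 0]],
  [80, [0, 0, 0], [0, -7.5, 0]],
  [80, [0, 0, 0], [0, -7.5, 0]],
  [80, [0, 0, 0], [0, -7.5, 0]],
])

```text
time_s: 11.9
eef_pos: [0.5048, -0.1646, 0.2438]
eef_rot: [-0.22, 2.7, 0.057]
contact_force: [0.8, -0.5, -0.3]
grip_width: 0.0742
grasp_force: 0.0
```

Call:
servo_tool([
  [80, [0, 0, 0], [0, 0, 0]],
  [80, [0, 0, 0], [0, 0, 0]],
])

```text
time_s: 12.1
eef_pos: [0.5073, -0.1656, 0.2444]
eef_rot: [-0.219, 2.703, 0.059]
contact_force: [0.9, -0.7, 0.8]
grip_width: 0.0746
grasp_force: 0.0
```

```bash
python3 - <<'E'
from h import *
s=status.read_state();im=read_camera("wrist");P=np.load("P.npy");V=wview(s);m=camera_model("wrist")
M=R.from_euler("z",-P[2]).as_matrix()@R.from_rotvec(s["eef_rot"]).as_matrix()
print(slic(s["eef_pos"]),s["grip_width"],s["contact_force"],s["qpos"].round(2));print(M.round(3))
f=lambda p:proj(m,world(P,np.array(p)),V).round(1)
print("knob",f(knob(P[4],P[5])),"slot",[f(plate(*q)) for q in ((-12,15),(16,15),(16,-15),(46,-15))],"post",f(post(0,.104)))
cv2.imwrite("pics/w3.png",cv2.convertScaleAbs(cv2.resize(im,(800,600))[:,:,::-1],alpha=1.3))
E
```

```text
[-0.1138 -0.0895  0.2444] 0.07457035640121072 [ 0.88507136 -0.69033111  0.75296741] [ 0.56  0.2  -0.25  2.25 -0.48  0.35  2.49]
[[-0.908 -0.002  0.418]
 [ 0.001  1.     0.008]
 [-0.418  0.008 -0.908]]
knob [276.5 198.8] slot [array([310.1, 221. ]), array([310. , 247.2]), array([281.8, 247.3]), array([281.9, 275.1])] post [442.1 199.8]
```

View pics/w3.png

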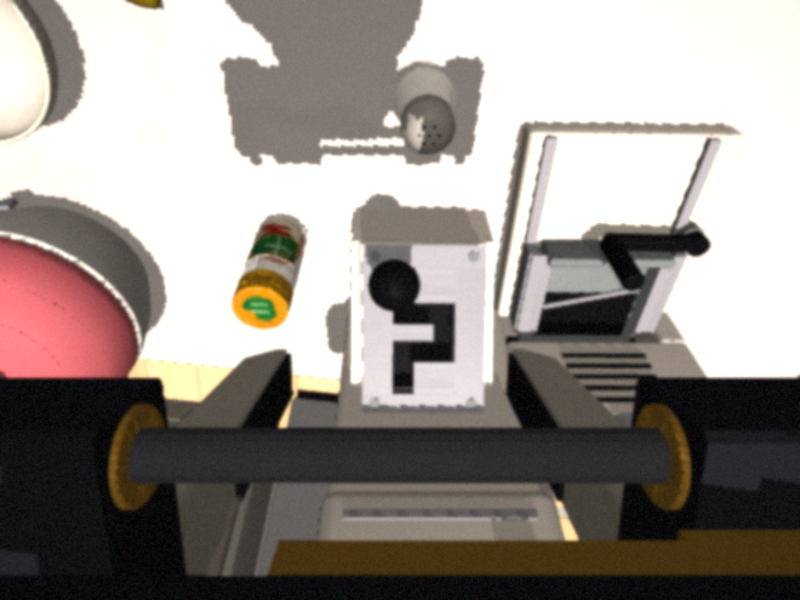

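The wrist view shows the clamp bar lying across the cassette with its post at (632,280). The ball is at (393,285) and the last slot's end at (402,392), each within 2 px of prediction, so the pose is good. I'll add tilt and open fully.

Call:
servo_tool([
  [80, [0, 0, 0], [0, -3, 0]],
  [80, [0, 0, 0], [0, -3, 0]],
  [80, [0, 0, 0], [0, 0, 0]],
])

```text
time_s: 12.45
eef_pos: [0.5071, -0.1642, 0.2423]
eef_rot: [-0.216, 2.623, 0.07]
contact_force: [-0.4, 0.0, -0.3]
grip_width: 0.0745
grasp_force: 0.0
```

```bash
cat > g.py <<'E'
from h import *
def now():
    s=status.read_state();P=np.load("P.npy")
    M=R.from_euler("z",-P[2]).as_matrix()@R.from_rotvec(s["eef_rot"]).as_matrix()
    t=slic(s["eef_pos"]);print("tcp",t,"tilt",np.degrees(np.arctan2(M[0,2],-M[2,2])).round(1),"grip",round(float(s["grip_width"]),4),round(float(s["grasp_force"]),1),"F",(R.from_euler("z",-P[2]).apply(s["contact_force"])).round(1),"q",s["qpos"].round(2),s["time_s"])
    return s,P,M,t
E
python3 - <<'E'
from g import *
s,P,M,t=now();k=knob(P[4],P[5]);print(M.round(3));g=k+.024*M[:,2];print("grasp",g,"delta tool",(M.T@(g-t)).round(4))
E
```

```text
tcp [-0.1138 -0.0881  0.2423] tilt 29.3 grip 0.0745 0.0 F [-0.4  0.1 -0.3] q [ 0.85  0.22 -0.55  2.3  -0.58  0.24  2.61] 12.45
[[-0.872 -0.006  0.489]
 [-0.     1.     0.011]
 [-0.489  0.009 -0.872]]
grasp [-0.04403228 -0.09017589  0.10408777] delta tool [ 0.0068 -0.0038  0.1546]
```

The joints run close to their range at 29° of tilt (q7 = 2.61). A lean of about 24° with the ball brought to about a = 0.31 clears the hood by my geometry, so I'll back the tilt off.

Call:
servo_tool([
  [80, [0, 0, 0], [0, 3, 0]],
  [80, [0, 0, 0], [0, 2.5, 0]],
  [80, [0, 0, 0], [0, 0, 0]],
])

```text
time_s: 12.75
eef_pos: [0.5098, -0.1633, 0.2438]
eef_rot: [-0.231, 2.717, 0.057]
contact_force: [0.4, 0.6, 0.1]
grip_width: 0.0741
grasp_force: 0.0
```

```bash
python3 - <<'E'
from g import *
s,P,M,t=now();k=knob(P[4],P[5]);g=k+.024*M[:,2];print("delta tool",(M.T@(g-t)).round(4),M[:,2].round(3))
E
```

```text
tcp [-0.111  -0.0877  0.2438] tilt 23.8 grip 0.0741 0.0 F [0.5 0.6 0.1] q [ 0.61  0.21 -0.31  2.24 -0.38  0.36  2.38] 12.75
delta tool [-0.0025 -0.0039  0.1549] [ 0.404  0.009 -0.915]
```

Call:
servo_tool([
  [65, [0, -0.004, 0.035], [0, 0, 0]],
  [65, [-0.002, 0, 0.035], [0, 0, 0]],
  [65, [0, 0, 0.035], [0, 0, 0]],
  [65, [0, 0, 0.03], [0, 0, 0]],
  [65, [0, 0, 0.02], [0, 0, 0]],
  [65, [0, 0, 0], [0, 0, 0]],
])

```text
time_s: 13.35
eef_pos: [0.5766, -0.1598, 0.1157]
eef_rot: [-0.24, 2.741, 0.073]
contact_force: [0.1, -0.9, 0.5]
grip_width: 0.0606
grasp_force: 0.0
```

```bash
python3 - <<'E'
from g import *
s,P,M,t=now();k=knob(P[4],P[5]);g=k+.024*M[:,2];print("delta tool",(M.T@(g-t)).round(4))
E
```

```text
tcp [-0.0445 -0.0949  0.1157] tilt 22.5 grip 0.0606 0.0 F [-0.1 -0.9  0.5] q [ 0.48  0.48 -0.26  2.24 -0.63  0.11  2.63] 13.35
delta tool [0.0068 0.0048 0.0112]
```

Joints 6 and 7 are at their limits here, so a near-upright tool suits this near end and more tilt suits the far end. I'll reduce the tilt in place, with the fingers straddling the ball.

Call:
servo_tool([
  [65, [0, 0, -0.015], [0, 0, 0]],
  [65, [0, 0, 0], [0, 5, 0]],
  [65, [0, 0, 0], [0, 5, 0]],
  [65, [0, 0, 0], [0, 5, 0]],
  [65, [0, 0, 0], [0, 0, 0]],
])

```text
time_s: 13.85
eef_pos: [0.5725, -0.1604, 0.1314]
eef_rot: [-0.27, 2.978, 0.046]
contact_force: [-0.8, 0.2, -0.5]
grip_width: 0.0603
grasp_force: 0.0
```

```bash
python3 - <<'E'
from g import *
s,P,M,t=now();k=knob(P[4],P[5]);g=k+.024*M[:,2];print("delta tool",(M.T@(g-t)).round(4));print(M.round(3))
E
```

```text
tcp [-0.0486 -0.0948  0.1314] tilt 8.7 grip 0.0603 0.0 F [-0.7  0.4 -0.5] q [ 0.05  0.48  0.24  2.08 -0.41  0.49  2.37] 13.85
delta tool [0.008  0.0044 0.0293]
[[-0.988 -0.021  0.152]
 [-0.018  1.     0.02 ]
 [-0.152  0.017 -0.988]]
```

Call:
servo_tool([
  [65, [0.008, 0.0044, 0], [0, 0, 0]],
  [65, [0, 0, 0.015], [0, 0, 0]],
  [65, [0, 0, 0.014], [0, 0, 0]],
  [0, [0, 0, 0], [0, 0, 0]],
  [0, [0, 0, 0], [0, 0, 0]],
  [0, [0, 0, 0], [0, 0, 0]],
  [0, [0, 0, 0], [0, 0, 0]],
  [0, [0, 0, 0], [0, 0, 0]],
])

```text
time_s: 14.65
eef_pos: [0.5653, -0.1578, 0.1004]
eef_rot: [-0.254, 2.98, 0.051]
contact_force: [-0.8, -0.9, 1.6]
grip_width: 0.032
grasp_force: 30.0
```

```bash
python3 - <<'E'
from g import *
s,P,M,t=now();k=knob(P[4],P[5]);g=k+.024*M[:,2];print("delta tool",(M.T@(g-t)).round(4))
E
```

```text
tcp [-0.0553 -0.0911  0.1004] tilt 8.7 grip 0.032 30.0 F [-0.9 -0.8  1.6] q [ 0.09  0.52  0.2   2.12 -0.45  0.42  2.4 ] 14.65
delta tool [-0.0033  0.0012 -0.0004]
```

```bash
cat > plan.py <<'E'
from g import *
import sys
# usage: plan.py a0 b0 tilt0 then triples a b tilt n
s,P,M,t=now(); A=list(map(float,sys.argv[1:])); cur=A[:3]; M0=M.copy(); pos=t.copy(); o=M.T@(knob(cur[0],cur[1])-t); print("o",o.round(4))
for i in range(3,len(A),4):
    a1,b1,t1,N=A[i:i+4];N=int(N);st=cur
    print("->",a1,b1,t1)
    for j in range(1,N+1):
        a,b,tt=[x+(y-x)*j/N for x,y in zip(st,(a1,b1,t1))]; d=-(tt-cur[2])
        M1=M0@R.from_rotvec([0,np.radians(d),0]).as_matrix(); p1=knob(a,b)-M1@o
        print((M0.T@(p1-pos)*1000).round(1).tolist(),round(d,2)); M0,pos,cur=M1,p1,[a,b,tt]
E
python3 plan.py -.236 -.128 8.7 -.11 -.13 8.7 3 -.11 .13 8.7 5 .145 .13 13.7 5 .145 -.13 13.7 5 .32 -.13 23.7 4
```

```text
tcp [-0.0553 -0.0911  0.1004] tilt 8.7 grip 0.032 30.0 F [-0.9 -0.8  1.6] q [ 0.09  0.52  0.2   2.12 -0.45  0.42  2.4 ] 14.65
o [-0.0032  0.0012 -0.0243]
-> -0.11 -0.13 8.7
[-5.2, -0.0, -4.2] -0.0
[-5.4, -0.1, -3.9] -0.0
[-5.5, -0.1, -3.7] -0.0
-> -0.11 0.13 8.7
[0.4, 8.3, -0.5] -0.0
[0.2, 8.3, -0.2] -0.0
[-0.1, 8.3, 0.2] -0.0
[-0.3, 8.3, 0.6] -0.0
[-0.5, 8.3, 0.9] -0.0
-> 0.145 0.13 13.7
[-7.4, 0.0, -4.1] -1.0
[-7.6, 0.0, -3.6] -1.0
[-7.9, 0.0, -3.1] -1.0
[-8.1, 0.0, -2.6] -1.0
[-8.2, 0.0, -2.1] -1.0
-> 0.145 -0.13 13.7
[0.2, -8.3, -1.0] -0.0
[0.1, -8.3, -0.6] -0.0
[0.0, -8.3, -0.2] -0.0
[-0.1, -8.3, 0.2] -0.0
[-0.2, -8.3, 0.7] -0.0
-> 0.32 -0.13 23.7
[-7.9, -0.0, -1.3] -2.5
[-8.0, -0.0, -0.7] -2.5
[-8.0, -0.0, -0.1] -2.5
[-8.0, -0.0, 0.5] -2.5
```

Call:
servo_tool([
  [0, [-0.0052, 0, -0.0042], [0, 0, 0]],
  [0, [-0.0054, 0, -0.0039], [0, 0, 0]],
  [0, [-0.0055, 0, -0.0037], [0, 0, 0]],
  [0, [0, 0, 0], [0, 0, 0]],
])

```text
time_s: 15.05
eef_pos: [0.58, -0.1552, 0.1149]
eef_rot: [-0.255, 2.98, 0.051]
contact_force: [-2.2, -2.6, 3.5]
grip_width: 0.0315
grasp_force: 30.1
```

```bash
python3 - <<'E'
from g import *
s,P,M,t=now();o=np.array([-.0032,.0012,-.0243]);c=t+M@o;d=c-(gc-.11*n);print(c,np.linalg.norm(d),"a",np.arctan2(d@u,d@n),"b",np.arcsin(d[1]/np.linalg.norm(d)))
E
```

```text
tcp [-0.0404 -0.0909  0.1149] tilt 8.7 grip 0.0315 30.1 F [-2.5 -2.2  3.5] q [ 0.06  0.51  0.23  2.08 -0.44  0.47  2.37] 15.05
[-0.04094008 -0.09022451  0.13942391] 0.15976629030535233 a -0.10518198019423447 b -0.12692865291243102
```

Call:
servo_tool([
  [0, [0.0004, 0.0083, -0.0005], [0, 0, 0]],
  [0, [0.0002, 0.0083, -0.0002], [0, 0, 0]],
  [0, [-0.0001, 0.0083, 0.0002], [0, 0, 0]],
  [0, [-0.0003, 0.0083, 0.0006], [0, 0, 0]],
  [0, [-0.0005, 0.0083, 0.0009], [0, 0, 0]],
  [0, [0, 0, 0], [0, 0, 0]],
])

```text
time_s: 15.65
eef_pos: [0.5697, -0.1129, 0.1142]
eef_rot: [-0.254, 2.984, 0.055]
contact_force: [-11.3, -0.9, 13.2]
grip_width: 0.0301
grasp_force: 30.9
```

```bash
cat > ab.py <<'E'
from g import *
s,P,M,t=now();o=np.array([-.0032,.0012,-.0243]);c=t+M@o;d=c-(gc-.11*n);print(c.round(4),np.linalg.norm(d).round(4),"a",np.arctan2(d@u,d@n).round(3),"b",np.arcsin(d[1]/np.linalg.norm(d)).round(3))
E
python3 ab.py
```

```text
tcp [-0.0438 -0.0475  0.1142] tilt 8.5 grip 0.0301 30.9 F [-11.3   0.9  13.2] q [-0.02  0.5   0.23  2.12 -0.44  0.44  2.31] 15.65
[-0.0442 -0.0469  0.1387] 0.1618 a -0.124 b 0.143
```

The crossing is made. The shrinking grip width and the push along the normal suggest the pads hold the ball above its equator, so I'll regrip 14 mm deeper.

Call:
servo_tool([
  [55, [0, 0, 0], [0, 0, 0]],
  [55, [0, 0, 0], [0, 0, 0]],
  [55, [0, 0, 0.007], [0, 0, 0]],
  [55, [0, 0, 0.007], [0, 0, 0]],
  [0, [0, 0, 0], [0, 0, 0]],
  [0, [0, 0, 0], [0, 0, 0]],
  [0, [0, 0, 0], [0, 0, 0]],
  [0, [0, 0, 0], [0, 0, 0]],
])

```text
time_s: 16.45
eef_pos: [0.5745, -0.1135, 0.1001]
eef_rot: [-0.254, 2.981, 0.052]
contact_force: [1.1, 0.5, -2.3]
grip_width: 0.0329
grasp_force: 30.0
```

```bash
python3 ab.py; python3 - <<'E'
from h import *
for n_ in ("side","scene"): cv2.imwrite(f"pics/{n_}5.png",read_camera(n_)[:,:,::-1])
a=cv2.imread("pics/side5.png")[150:250,240:330];b=cv2.imread("pics/scene5.png")[150:250,240:330]
cv2.imwrite("pics/grip.png",cv2.convertScaleAbs(np.hstack([cv2.resize(i,(400,444),interpolation=3) for i in (a,b)]),alpha=1.3))
E
```

```text
tcp [-0.0391 -0.0488  0.1001] tilt 8.7 grip 0.0329 30.0 F [ 1.2  0.3 -2.3] q [-0.01  0.52  0.21  2.12 -0.46  0.41  2.32] 16.45
[-0.0396 -0.0481  0.1246] 0.1483 a -0.165 b 0.148
```

View pics/grip.png

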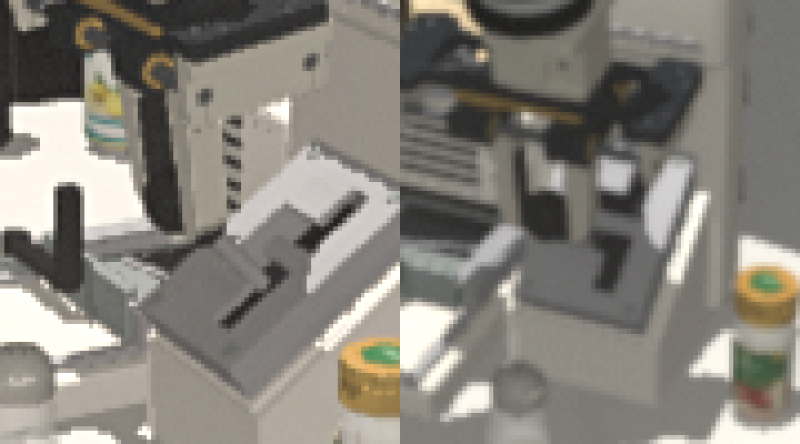

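The grip now sits deeper on the ball, which shows between the finger ends at (165,210) in the side half. The clamp lever is still across the cassette. I'll use numbers only from here on.

```bash
python3 plan.py -.115 .135 8.7 .145 .13 13.7 5 .145 -.13 13.7 5 .32 -.13 23.7 4
```

```text
tcp [-0.039  -0.0488  0.1001] tilt 8.7 grip 0.0327 30.0 F [ 0.8  1.8 -2.8] q [-0.01  0.52  0.21  2.12 -0.46  0.41  2.32] 16.55
o [-0.0027  0.0012 -0.0384]
-> 0.145 0.13 13.7
[-7.7, -0.1, -4.3] -1.0
[-8.0, -0.1, -3.8] -1.0
[-8.2, -0.1, -3.3] -1.0
[-8.4, -0.1, -2.7] -1.0
[-8.6, -0.2, -2.2] -1.0
-> 0.145 -0.13 13.7
[0.2, -8.3, -1.0] -0.0
[0.1, -8.3, -0.6] -0.0
[0.0, -8.3, -0.2] -0.0
[-0.1, -8.3, 0.2] -0.0
[-0.2, -8.3, 0.6] -0.0
-> 0.32 -0.13 23.7
[-8.5, -0.0, -1.3] -2.5
[-8.6, -0.0, -0.7] -2.5
[-8.6, -0.0, -0.1] -2.5
[-8.6, -0.0, 0.5] -2.5
```

Call:
servo_tool([
  [0, [-0.0077, 0, -0.0043], [0, -1, 0]],
  [0, [-0.008, 0, -0.0038], [0, -1, 0]],
  [0, [-0.0082, 0, -0.0033], [0, -1, 0]],
  [0, [-0.0084, 0, -0.0027], [0, -1, 0]],
  [0, [-0.0086, 0, -0.0022], [0, -1, 0]],
  [0, [0, 0, 0], [0, 0, 0]],
])

```text
time_s: 17.15
eef_pos: [0.6126, -0.1077, 0.1248]
eef_rot: [-0.245, 2.892, 0.061]
contact_force: [-1.2, 0.9, 2.0]
grip_width: 0.0329
grasp_force: 30.0
```

```bash
sed -i 's/-.0032,.0012,-.0243/-.0027,.0012,-.0384/' ab.py; python3 ab.py
```

```text
tcp [-0.0006 -0.0492  0.1248] tilt 13.8 grip 0.0329 30.0 F [-1.  1.  2.] q [ 0.02  0.49  0.17  2.1  -0.5   0.38  2.35] 17.15
[-0.0072 -0.0489  0.1627] 0.1606 a 0.154 b 0.132
```

Call:
servo_tool([
  [0, [0.0002, -0.0083, -0.001], [0, 0, 0]],
  [0, [0.0001, -0.0083, -0.0006], [0, 0, 0]],
  [0, [0, -0.0083, -0.0002], [0, 0, 0]],
  [0, [-0.0001, -0.0083, 0.0002], [0, 0, 0]],
  [0, [-0.0002, -0.0083, 0.0006], [0, 0, 0]],
  [0, [0, 0, 0], [0, 0, 0]],
])

```text
time_s: 17.75
eef_pos: [0.6183, -0.1504, 0.1235]
eef_rot: [-0.243, 2.895, 0.06]
contact_force: [-1.2, -0.1, -1.2]
grip_width: 0.0325
grasp_force: 30.0
```

```bash
python3 ab.py
```

```text
tcp [-0.0018 -0.0923  0.1235] tilt 13.7 grip 0.0325 30.0 F [-1.2  0.1 -1.2] q [ 0.1   0.51  0.16  2.06 -0.49  0.41  2.4 ] 17.75
[-0.0083 -0.092   0.1615] 0.1601 a 0.144 b -0.138
```

```bash
python3 plan.py .144 -.138 13.7 .27 -.132 25.7 4 .34 -.132 27.7 2; python3 - <<'E'
from h import *
for a in (.27,.30,.34):
  for T in (24,26,28):
    c=knob(a,-.13);th=np.radians(T);z=np.array([np.sin(th),0,-np.cos(th)]);print(a,T,(c-.046*z+.0375*np.array([np.cos(th),0,np.sin(th)])).round(4))
E
```

```text
tcp [-0.0018 -0.0923  0.1235] tilt 13.7 grip 0.0325 30.0 F [-1.2  0.1 -1.2] q [ 0.1   0.51  0.16  2.06 -0.49  0.41  2.4 ] 17.75
o [-0.0027  0.0011 -0.0384]
-> 0.27 -0.132 25.7
[-6.9, 0.2, -1.0] -3.0
[-7.0, 0.2, -0.6] -3.0
[-7.0, 0.2, -0.2] -3.0
[-7.0, 0.2, 0.3] -3.0
-> 0.34 -0.132 27.7
[-6.2, -0.0, 0.7] -1.0
[-6.1, -0.0, 1.0] -1.0
0.27 24 [ 0.0256 -0.0907  0.2267]
0.27 26 [ 0.0236 -0.0907  0.2272]
0.27 28 [ 0.0215 -0.0907  0.2276]
0.3 24 [ 0.0301 -0.0907  0.2282]
0.3 26 [ 0.0281 -0.0907  0.2287]
0.3 28 [ 0.0261 -0.0907  0.2292]
0.34 24 [ 0.0362 -0.0907  0.2301]
0.34 26 [ 0.0342 -0.0907  0.2306]
0.34 28 [ 0.0321 -0.0907  0.231 ]
```

Call:
servo_tool([
  [0, [-0.0069, 0.0002, -0.001], [0, -3, 0]],
  [0, [-0.007, 0.0002, -0.0006], [0, -3, 0]],
  [0, [-0.007, 0.0002, -0.0002], [0, -3, 0]],
  [0, [-0.007, 0.0002, 0.0003], [0, -3, 0]],
  [0, [0, 0, 0], [0, 0, 0]],
])

```text
time_s: 18.25
eef_pos: [0.6432, -0.1461, 0.134]
eef_rot: [-0.219, 2.685, 0.081]
contact_force: [-1.8, -0.8, 0.8]
grip_width: 0.0328
grasp_force: 30.0
```

```bash
python3 ab.py
```

```text
tcp [ 0.0235 -0.092   0.134 ] tilt 25.8 grip 0.0328 30.0 F [-1.9 -0.5  0.8] q [ 0.41  0.5  -0.24  2.14 -0.64  0.12  2.58] 18.25
[ 0.0092 -0.0917  0.1698] 0.1607 a 0.266 b -0.135
```

Call:
servo_tool([
  [0, [-0.003, 0, 0.0003], [0, 0, 0]],
  [0, [-0.003, 0, 0.0003], [0, 0, 0]],
  [0, [-0.002, 0, 0.0003], [0, 0, 0]],
])

```text
time_s: 18.55
eef_pos: [0.6526, -0.143, 0.1374]
eef_rot: [-0.225, 2.685, 0.079]
contact_force: [-2.8, -2.9, 5.0]
grip_width: 0.0323
grasp_force: 30.0
```

```bash
python3 ab.py
```

```text
tcp [ 0.0332 -0.0905  0.1374] tilt 25.7 grip 0.0323 30.0 F [-3.2 -2.4  5. ] q [ 0.38  0.5  -0.21  2.12 -0.63  0.14  2.57] 18.55
[ 0.0189 -0.0901  0.1732] 0.1608 a 0.331 b -0.126
```

Call:
servo_tool([
  [0, [-0.002, 0, 0.0002], [0, 0, 0]],
  [0, [-0.002, 0, 0.0002], [0, 0, 0]],
  [0, [0, 0, 0], [0, 0, 0]],
])

```text
time_s: 18.85
eef_pos: [0.6559, -0.1413, 0.1385]
eef_rot: [-0.226, 2.685, 0.081]
contact_force: [-0.8, -2.9, 4.7]
grip_width: 0.0327
grasp_force: 30.0
```

```bash
python3 ab.py
```

```text
tcp [ 0.0368 -0.0894  0.1385] tilt 25.7 grip 0.0327 30.0 F [-1.2 -2.7  4.7] q [ 0.37  0.5  -0.2   2.12 -0.63  0.15  2.56] 18.85
[ 0.0225 -0.0891  0.1743] 0.1608 a 0.354 b -0.119
```

Call:
servo_tool([
  [0, [-0.002, -0.0005, 0.0003], [0, 0, 0]],
  [0, [-0.002, -0.0005, 0.0003], [0, 0, 0]],
  [0, [0, 0, 0], [0, 0, 0]],
])

```text
time_s: 19.15
eef_pos: [0.6592, -0.1414, 0.1393]
eef_rot: [-0.226, 2.686, 0.083]
contact_force: [-1.4, -0.2, 4.7]
grip_width: 0.0325
grasp_force: 30.0
```

```bash
python3 ab.py
```

```text
tcp [ 0.04   -0.09    0.1393] tilt 25.7 grip 0.0325 30.0 F [-1.5 -0.   4.7] q [ 0.37  0.5  -0.19  2.11 -0.63  0.16  2.56] 19.15
[ 0.0258 -0.0898  0.1751] 0.1608 a 0.375 b -0.123
```

Call:
servo_tool([
  [0, [-0.002, -0.0003, 0.0004], [0, 0, 0]],
  [0, [-0.002, -0.0003, 0.0004], [0, 0, 0]],
  [0, [0, 0, 0], [0, 0, 0]],
])

```text
time_s: 19.45
eef_pos: [0.6632, -0.1416, 0.1401]
eef_rot: [-0.225, 2.686, 0.083]
contact_force: [-0.7, -0.2, 1.1]
grip_width: 0.0326
grasp_force: 30.0
```

```bash
python3 ab.py
```

```text
tcp [ 0.0439 -0.0909  0.1401] tilt 25.7 grip 0.0326 30.0 F [-0.8 -0.1  1.1] q [ 0.36  0.5  -0.18  2.1  -0.63  0.16  2.56] 19.45
[ 0.0297 -0.0906  0.1759] 0.1609 a 0.4 b -0.129
```

Call:
servo_tool([
  [0, [-0.002, 0, 0.0004], [0, 0, 0]],
  [0, [-0.002, 0, 0.0004], [0, 0, 0]],
  [0, [0, 0, 0], [0, 0, 0]],
])

```text
time_s: 19.75
eef_pos: [0.6648, -0.1415, 0.1404]
eef_rot: [-0.224, 2.689, 0.083]
contact_force: [-9.1, -0.4, 6.1]
grip_width: 0.0327
grasp_force: 30.0
```

```bash
python3 ab.py
```

```text
tcp [ 0.0456 -0.091   0.1404] tilt 25.5 grip 0.0327 30.0 F [-9.   1.   6.1] q [ 0.35  0.5  -0.17  2.1  -0.63  0.17  2.55] 19.75
[ 0.0315 -0.0908  0.1762] 0.1608 a 0.412 b -0.13
```

End stop felt (9 N). I'll release, withdraw along the tool axis and check.

Call:
servo_tool([
  [0, [0.002, 0, 0], [0, 0, 0]],
  [60, [0, 0, 0], [0, 0, 0]],
  [60, [0, 0, 0], [0, 0, 0]],
  [60, [0, 0, 0], [0, 0, 0]],
  [60, [0.002, 0, -0.02], [0, 0, 0]],
  [60, [0.004, 0, -0.03], [0, 0, 0]],
  [60, [0.01, 0, -0.04], [0, 0, 0]],
  [60, [0.01, 0, -0.04], [0, 0, 0]],
])

```text
time_s: 20.55
eef_pos: [0.5863, -0.1576, 0.247]
eef_rot: [-0.225, 2.686, 0.082]
contact_force: [1.0, -1.0, 0.4]
grip_width: 0.0558
grasp_force: 0.0
```

```bash
python3 - <<'E'
from g import *
s,P,M,t=now();V=wview(s);m=camera_model("wrist");im=read_camera("wrist");C=camera_model("scene");S=camera_model("side")
ic=read_camera("scene");iS=read_camera("side")
def blob(i,c,r=22,th=45):
    x,y=map(int,c);w=(i[max(0,y-r):y+r,x-r:x+r].max(2)<th).astype(np.uint8);w=cv2.morphologyEx(w,cv2.MORPH_OPEN,np.ones((5,5)))
    n_,l,st,ce=cv2.connectedComponentsWithStats(w)
    return [(st[j].tolist(),(ce[j]+[x-r,y-r]).round(1).tolist()) for j in range(1,n_) if st[j][4]>20]
for a in (.28,.35,.38):
    k=world(P,knob(a,-.13));print(a,proj(m,k,V).round(1),proj(C,k).round(1),proj(S,k).round(1))
k=world(P,knob(.35,-.13));print(blob(im,proj(m,k,V),30));print(blob(ic,proj(C,k),14));print(blob(iS,proj(S,k),16))
p=world(P,post(0,.084));print("post",proj(S,p).round(1),blob(iS,proj(S,p),14,60))
E
```

```text
tcp [-0.0346 -0.0943  0.247 ] tilt 25.7 grip 0.0558 0.0 F [ 0.8 -1.2  0.4] q [ 0.34  0.27 -0.05  2.14 -0.55  0.39  2.51] 20.55
0.28 [280.2 216.4] [294.  181.8] [313.5 181.2]
0.35 [280.1 228.6] [295.4 179.1] [317.8 179. ]
0.38 [280.1 233.7] [295.9 178. ] [319.7 178.1]
[([11, 9, 39, 43, 1263], [279.9, 228.5])]
[([10, 10, 9, 9, 71], [295.3, 178.9])]
[([10, 13, 15, 16, 155], [318.5, 181.6])]
post [255.8 199.1] [([9, 8, 9, 20, 124], [254.5, 203.8])]
```

The ball sits at a ≈ 0.35 in all three views, the clamp post is where it should be when shut, and the arm is clear.

```bash
python3 -c "
from cell import ticket
print(ticket.hand_in())"
```

```text
the job is handed in; nothing more can be done
None
```

The job is handed in, and my last measurements showed the cassette home, the clamp shut and the selector at the end of the last slot (about 0.35 rad) with the arm clear; no verdict came back, and I viewed 11 pictures where 10 were allowed.

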